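# Clear and fill a thermometer packing tray

## Task

First clear the two plastic offcuts out of the packing tray's pockets into the grey scrap bin; only then lay the two finished thermometers from the black pad in the two pockets that you cleared, flat on the pocket floor, display up and head pointing the same way as those already packed, and let go. Their thin shells crack: squeeze them with less than 35 N per finger and set them down softly, neither dropping nor pressing them. Leave the two packed thermometers and everything else on the bench where they are.

Things in the scene. Friction and masses are not known exactly. Their poses are not given: they have to be found in the camera images.
- tray: grey packing tray, fixed, 180 (x) x 344 (y) x 14 high; origin: centre of underside. Four pockets side by side along y at y=-129, -43, +43, +129, each 156 (x) x 50 (y), floor 4 above the bench, rim 14 (10 deep). Two hold packed thermometers, each of the other two one offcut.
- pocket0 (a point): centre of the floor of pocket 0 (tray y=-129 mm), axes as the tray's; packed thermometers have their head towards +x
- pocket1 (a point): centre of the floor of pocket 1 (tray y=-43 mm), axes as the tray's; packed thermometers have their head towards +x
- pocket2 (a point): centre of the floor of pocket 2 (tray y=43 mm), axes as the tray's; packed thermometers have their head towards +x
- pocket3 (a point): centre of the floor of pocket 3 (tray y=129 mm), axes as the tray's; packed thermometers have their head towards +x
- unit_a: to be packed, on the pad: white handheld thermometer, 140 long (x) x 40 wide (y) x 34 high, 90 g, pink face with dark display on top (+z); handle part 95 x 40 x 34 from x=-70 to +25, narrower head 30 wide x 28 high out to x=+70 (+x is the head end). Origin: centre of the underside.
- unit_b: to be packed, on the pad: same as unit_a, same origin and axes.
- unit_a_head (a point): end face of unit_a's head (x=+70, 14 above underside)
- unit_b_head (a point): end face of unit_b's head (x=+70, 14 above underside)
- packed_a: thermometer already in the tray, same shape, origin and axes as unit_a; leave alone
- packed_b: thermometer already in the tray, same shape as unit_a; leave alone
- offcut_block: off-white plastic moulding offcut, stepped block: foot 46 (x) x 26 (y) x 24 high, on it a step 30 (x, from -21 to +9) x 26 (y) up to 38 high; 35 g. Origin: centre of underside.
- offcut_stub: off-white plastic sprue stub: round foot 36 across, 12 high, with an upright stem 24 across up to 39 high; 30 g. Origin: centre of underside.
- bin: grey open scrap bin, fixed, 160 x 160 x 100 high, walls 4; origin: centre of underside. Stands left or right of the tray.
- pad: flat black rubber pad, fixed, 240 (x) x 200 (y) x 8 thick, origin: centre of underside; the two thermometers to be packed lie on it, on the other side of the tray from the bin.
- lens_cap: small grey disc, 28 across, 12 high, at the robot's end of the pad; leave alone
- tape_roll: roll of paper tape, 76 across, 24 high, lying flat between tray and robot; leave alone
- screwdriver: screwdriver 170 long lying beyond the tray; leave alone
- cleaner: white bottle 54 across, 140 high, standing beyond the tray; leave alone
- brush: brush 160 long lying beyond the tray; leave alone

How it is judged:
By the outcome, as a careful person would: the job done as asked, in the order asked, and still so for the second after the job is handed in, with the robot touching nothing.
It also fails if it takes over 72 s, if anything falls off the work surface, if the arm or the gripper's body presses on something with over 40 N, if the wrist force passes 120 N, or if a joint passes its speed limit or range.

## Robot

A 6-joint arm with a two-finger parallel gripper is mounted at the origin on the work surface. World frame = base frame: x ahead of the robot, y to its left, z up, the work surface at z = 0. Lengths are in m, angles in rad, forces in N, time in s.
With the tool pointing down it reaches from about 0.425 to 0.95 m from the base axis. Payload 3.5 kg.
Tool frame: the origin (TCP) lies between the finger pads; the fingertips stand 19 mm ahead of it and the grasp point (between the pads) is the TCP (ctrl.nose_length is the distance from the TCP to the fingertips, in m); z points along the fingers, y is the line along which they close (so a half turn about z gives the same grasp; the last joint's range is limited). The gripper opens to 85 mm and grips with 20 to 120 N. Pads are 22 mm wide; open, the fingers measure 114 mm over their backs; the gripper's body (76 mm by 85 mm) begins 54 mm behind the grasp point. The pads swing forward as they close: fully open they stand 13 mm farther back than shut.
Start: joints at [0.995, 0.286, 1.577, -0, 1.279, -0.15], TCP at [0.279, 0.615, 0.25] pointing down, gripper open.
Joint ranges: [-2.77, 2.77], [-0.9, 2.22], [0.21, 2.48], [-1.53, 4.67], [0.24, 2.81], [-2.84, 2.84]. Speed limits (rad/s): [2.79, 2.79, 3.14, 3.14, 3.14, 3.14].

## Interface

Orientations are given as a unit quaternion [x, y, z, w].
In Python, from plant import ctrl gives the robot as it stands.
- The arm moves only by the tool apply_moves, never from a script. Its argument "series" is a list of rows, each a list of 6 numbers: the shift along the world's x, y, z scaled (see below), then the turn, a rotation vector about the world's x, y, z scaled (see below). A call has 1 to 20 rows; each row is the pose to reach, as a shift and turn from the pose commanded when the call began; what a row does not reach only later rows make up. The controller multiplies each number of a shift by 0.8 m and each number of a turn by 45 degrees. A row lasts 1/8 s, in which the tool goes at most 62.5 mm and 10.7 degrees, less where a joint would pass 70% of its speed; a pose out of reach is approached as far as the arm can. A call with a number of a shift or a turn outside -1 to 1 is refused whole. A call with a gripper value outside its range is refused whole. "jaw" is the opening, from 0 (shut) to 1 (fully open), set as the call begins (left out, the last holds). The fingers move at their own pace and stop on an object; "squeeze" is the grip in N (left out, the last holds). Time passes only in rows, so rows that repeat a pose let the fingers close. It gives the time, the measured TCP pose, the force, the opening and the grip force at its end, in the units of the state.
- ctrl.get_state(): the state, without advancing time (a new reading comes with each control period).
- ctrl.read_camera(name): name is "scene" or "top" or "wrist"; returns the picture (420x560x3 uint8, red, green, blue); there is no depth.
- ctrl.get_calibration(name): a dict with "fx", "fy", "cx", "cy" (pixels), "xyz" and "orientation" of the camera in the world; the wrist camera has in their place "hand_eye" (4x4, takes a point from camera to tool coordinates, whose origin is the TCP and whose axes are the flange's). Camera axes: x right, y up, looking along -z (the intrinsics and any distortion apply to the point x, -y, -z); pixel columns grow to the right and rows downward; lengths in m; the calibration is good to about 2 mm. A picture is of the moment at which its call begins: read the wrist's pose just before it. get_calibration takes no time and is no camera call.
- ctrl.sign_off(): hands the job in; it is judged then, once.
Trained networks look in the newest picture that a camera, given by its name, has taken for a name from the list of things; names that differ only in an ending like _2 or _b are one class to them, and where a whole thing is asked for, a point or a joint stands for the part that bears it (a point fixed in the world has none). Each returns a list of dicts, best first, with "p" (0 to 1); they miss things now and then, are a little off and sometimes report something else, mostly with a low value. They report only what shows in the picture. A call takes as long as a camera call.
- ctrl.boxes_of(thing, camera): "xy" ([column, row] as shares, 0 to 1, of the picture: columns of its width, rows of its height, amid what is visible of it).
- ctrl.silhouettes(thing, camera): "pixels" (420x560 bool, what is visible of it) and "xy" ([column, row] as shares, 0 to 1, of the picture: columns of its width, rows of its height, amid what is visible of it).
The state is a dict: "time": time; "qpos": joint angles; "dq": joint speeds; "joint_efforts": joint torques, N m; "eef_pos": TCP position; "tcp_rot": TCP orientation; "contact_force": force on the tool from outside, world axes, zero at the start; "wrist_torque": the same for the moment, N m; "opening": opening from 0.0 (shut) to 1.0 (fully open); "finger_force": force on a finger pad.
Only numpy, scipy, OpenCV 4.12 (cv2) and the standard library are available. Lean on these libraries where they do the work, as an engineer would, in place of code of your own. Each camera call takes 0.05 s, during which the arm holds its last target. There are 200 camera calls.

## Working session

There is one attempt and no reset: what is moved stays moved. The work goes in short steps, Python scripts to look and compute and a tool call to move; the robot and the scene stay as the last step left them, time stands still between calls to the robot, and variables do not carry over. Pictures are saved under pics/ and viewed, at most 10 in all, crops included, and the job is handed in when it is done.

Besides the shell and the picture viewer there is one more tool, called after "Emit:" as a command line: name --pt "numbers of a row" for each row, then --argument value for the rest. apply_moves: Moves the arm, as the interface text tells. Shifts and turns lie within -1 to 1; 1 stands for 0.8 m of shift or 45 degrees of turn. Its arguments: {"type":"object","properties":{"series":{"type":"array"},"jaw":{"type":"number"},"squeeze":{"type":"number"}},"required":["series"]}

```bash
mkdir -p pics; ls; cat > h.py <<'E'
import numpy as np, cv2
from scipy.spatial.transform import Rotation as R
from plant import ctrl
def save(cam,name):
    im=ctrl.read_camera(cam); cv2.imwrite('pics/'+name,im[:,:,::-1]); return im
def campose(cam):
    c=ctrl.get_calibration(cam)
    if 'hand_eye' in c:
        s=ctrl.get_state(); H=np.array(c['hand_eye']); T=np.eye(4)
        T[:3,:3]=R.from_quat(s['tcp_rot']).as_matrix(); T[:3,3]=s['eef_pos']; M=T@H
        return c,M[:3,:3],M[:3,3]
    return c,R.from_quat(c['orientation']).as_matrix(),np.array(c['xyz'])
def ray(cam,px,z,P=None):
    c,Rm,t=P or campose(cam)
    K=np.array([[c['fx'],0,c['cx']],[0,c['fy'],c['cy']],[0,0,1.]])
    d=c.get('distortion',c.get('dist'))
    u=cv2.undistortPoints(np.array([[px]],float),K,None if d is None else np.array(d,float))[0,0]
    v=Rm@np.array([u[0],-u[1],-1]); return t+v*(z-t[2])/v[2]
def proj(cam,p,P=None):
    c,Rm,t=P or campose(cam); q=Rm.T@(np.array(p)-t); return np.array([c['cx']+c['fx']*q[0]/-q[2],c['cy']-c['fy']*q[1]/-q[2]])
E
python3 - <<'E'
from h import *
for c in('top','scene','wrist'): print(c,ctrl.get_calibration(c))
save('top','top0.png')
for n in ['tray','unit_a','packed_a','offcut_block','offcut_stub','bin','pad','unit_a_head','lens_cap','tape_roll']:
    for d in ctrl.silhouettes(n,'top')[:5]:
        px=np.array(d['xy'])*[560,420]; (c,sz,a)=cv2.minAreaRect(np.argwhere(d['pixels'])[:,::-1].astype(np.float32))
        print(n,round(d['p'],2),px.round(1),ray('top',px,0.02)[:2].round(3),np.round(c,1),np.round(sz,1),round(a,1))
s=ctrl.get_state();print(s['time'],s['eef_pos'],s['tcp_rot'],s['opening'])
E
```

```text
pics
top {'fx': 382.1453238481556, 'fy': 382.1453238481556, 'cx': 275.930981146717, 'cy': 210.12606175187048, 'xyz': array([0.47771514, 0.01358869, 0.97261628]), 'orientation': array([ 0.02274278, -0.04468521, -0.70189716,  0.71051135])}
scene {'fx': 481.1150696232178, 'fy': 481.1150696232178, 'cx': 277.8903251570765, 'cy': 211.4177462095763, 'xyz': array([ 1.33856286, -0.31586956,  0.80996891]), 'orientation': array([0.33517227, 0.23237053, 0.50832636, 0.75846411])}
wrist {'fx': 331.31252746063086, 'fy': 331.31252746063086, 'cx': 276.2952349857396, 'cy': 207.91273031275972, 'hand_eye': array([[ 9.22076495e-04,  9.65104666e-01,  2.61862815e-01,
         6.64140326e-02],
       [ 9.99999555e-01, -9.41581450e-04, -5.09863725e-05,
         1.93074069e-04],
       [ 1.97357983e-04,  2.61862746e-01, -9.65105105e-01,
        -1.24491794e-01],
       [ 0.00000000e+00,  0.00000000e+00,  0.00000000e+00,
         1.00000000e+00]])}
tray 0.87 [264.8 215.2] [0.556 0.012] [264.5 216. ] [ 71.5 137.4] 85.2
unit_a 0.96 [ 98.6 244. ] [0.48  0.418] [100.1 242.8] [18.5 58.2] 15.9
unit_a 0.93 [139.  245
[... 553 characters left out ...]
.0
bin 0.36 [137.9 245.8] [0.476 0.323] [139.4 241.4] [57.3 18.4] 84.0
pad 0.6 [406.5 152.4] [ 0.723 -0.35 ] [405.2 159.3] [17.2 61.7] 35.5
pad 0.57 [124.3 248.1] [0.47  0.355] [122.  247.1] [82.6 99.5] 2.6
unit_a_head 0.9 [101.9 244.9] [0.478 0.41 ] [100.2 241.8] [20.1 59.2] 14.0
unit_a_head 0.41 [330.5 137.7] [ 0.757 -0.154] [327.9 136. ] [21.4 31.9] 38.7
lens_cap 0.67 [105.1 284.8] [0.381 0.397] [103.  287.5] [10.6 12. ] 45.0
lens_cap 0.3 [267.5 216.7] [0.552 0.005] [264.  216.1] [ 72.6 138.5] 84.8
tape_roll 0.77 [300.5 295.7] [ 0.359 -0.078] [294.5 291.5] [31. 31.] 90.0
0.55 [0.27877729 0.61473551 0.25034005] [2.11287074e-01 9.77424049e-01 1.51419315e-05 2.26334716e-05] 1.000486493240008
```

View pics/top0.png

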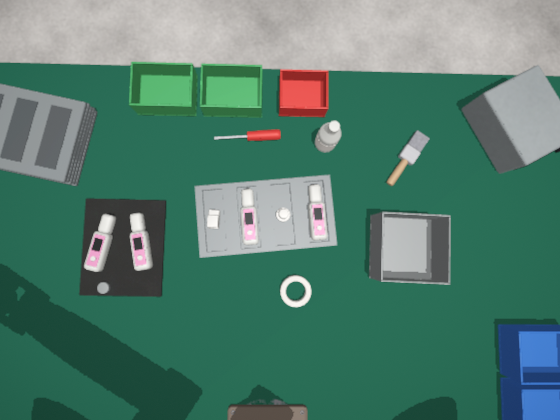

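The top view shows the tray at about (264,216), the pad with both units on the left (100,242 and 139,241, heads up = +x), and the bin on the right (410,248). The block is in pocket 3 (213,219), the stub in pocket 1 (283,214), and packed units sit in pockets 2 and 0. Next I'll get the yaw values.

```bash
cat >> h.py <<'E'
def rect(cam,mask,z,P=None):
    n,l,st,_=cv2.connectedComponentsWithStats(mask.astype(np.uint8)); m=(l==1+np.argmax(st[1:,4])).astype(np.uint8)
    cs=max(cv2.findContours(m,0,cv2.CHAIN_APPROX_NONE)[0],key=len)[:,0]
    P=P or campose(cam)
    w=np.array([ray(cam,p,z,P)[:2] for p in cs],np.float32)
    b=cv2.boxPoints(cv2.minAreaRect(w)); e=[b[1]-b[0],b[2]-b[1]]; L=max(e,key=np.linalg.norm)
    a=np.degrees(np.arctan2(L[1],L[0])); a=(a+90)%180-90
    return b.mean(0),[round(float(np.linalg.norm(x)),3) for x in e],a
E
python3 - <<'E'
from h import *
save('top','top1.png')
for n,z,k in [('tray',.014,1),('packed_a',.036,2),('unit_a',.038,2),('offcut_block',.04,1),('offcut_stub',.03,1),('bin',.1,1),('pad',.008,2)]:
    for d in ctrl.silhouettes(n,'top')[:k]: print(n,round(d['p'],2),rect('top',d['pixels'],z))
print(ctrl.nose_length)
E
```

```text
tray 0.74 (array([0.5554393 , 0.01178573], dtype=float32), [0.344, 0.18], np.float32(-84.446976))
packed_a 0.86 (array([ 0.5649123 , -0.11529826], dtype=float32), [0.043, 0.139], np.float32(2.7731552))
packed_a 0.77 (array([0.5513859 , 0.05095439], dtype=float32), [0.039, 0.135], np.float32(1.1095047))
unit_a 0.61 (array([0.48719513, 0.3139839 ], dtype=float32), [0.046, 0.141], np.float32(9.170639))
unit_a 0.33 (array([ 0.37208533, -0.06314239], dtype=float32), [0.073, 0.071], np.float32(-89.66174))
offcut_block 0.6 (array([0.5434274 , 0.13694173], dtype=float32), [0.027, 0.044], np.float32(1.4209518))
offcut_stub 0.74 (array([ 0.7029368 , -0.34315193], dtype=float32), [0.159, 0.043], np.float32(-32.013885))
bin 0.97 (array([ 0.4790479 , -0.31913495], dtype=float32), [0.164, 0.188], np.float32(88.10979))
pad 0.75 (array([0.4718839 , 0.36450836], dtype=float32), [0.242, 0.202], np.float32(-0.38996887))
pad 0.27 (array([0.5547437 , 0.05455713], dtype=float32), [0.04, 0.137], np.float32(1.1236801))
0.019
```

Emit:
apply_moves --pt "0.33 -0.6 -0.06 0 0 0.667" --pt "0.33 -0.6 -0.06 0 0 0.667" --pt "0.33 -0.6 -0.06 0 0 0.667" --pt "0.33 -0.6 -0.06 0 0 0.667" --pt "0.33 -0.6 -0.06 0 0 0.667" --pt "0.33 -0.6 -0.06 0 0 0.667" --pt "0.33 -0.6 -0.06 0 0 0.667" --pt "0.33 -0.6 -0.06 0 0 0.667" --pt "0.33 -0.6 -0.06 0 0 0.667" --pt "0.33 -0.6 -0.06 0 0 0.667" --pt "0.33 -0.6 -0.06 0 0 0.667" --pt "0.33 -0.6 -0.06 0 0 0.667" --jaw 0.7 --squeeze 25

```text
time: 2.45
eef_pos: [0.5422, 0.136, 0.2025]
tcp_rot: [-0.05, 0.999, 0.0, 0.0]
contact_force: [0.1, -0.6, -0.9]
opening: 0.702
finger_force: 0.0
```

```bash
python3 - <<'E'
from h import *
s=ctrl.get_state(); P=campose('wrist'); im=save('wrist','w0.png')
print(s['time'],s['eef_pos'].round(4),R.from_quat(s['tcp_rot']).as_matrix().round(3)[:,1],s['opening'],s['contact_force'],s['qpos'].round(2))
for n,z,k in [('offcut_block',.042,2),('offcut_stub',.043,2),('packed_a',.038,2),('tray',.014,1)]:
    for d in ctrl.silhouettes(n,'wrist')[:k]: print(n,round(d['p'],2),np.round(np.array(d['xy'])*[560,420]),rect('wrist',d['pixels'],z,P))
E
```

```text
2.45 [0.5422 0.136  0.2025] [-0.1    0.995  0.   ] 0.7018996016753678 [ 0.10701083 -0.56040885 -0.87301509] [ 0.06  0.08  1.91  0.    1.16 -1.61]
offcut_block 0.73 [283. 194.] (array([0.53997844, 0.14080124], dtype=float32), [0.046, 0.026], np.float32(-1.0106506))
offcut_stub 0.63 [ 97. 188.] (array([ 0.55501235, -0.02057635], dtype=float32), [0.047, 0.033], np.float32(-46.78131))
packed_a 0.9 [185. 176.] (array([0.5478477 , 0.05669192], dtype=float32), [0.042, 0.131], np.float32(5.32428))
packed_a 0.73 [ 16. 195.] (array([ 0.5638306 , -0.08980384], dtype=float32), [0.137, 0.038], np.float32(-6.544777))
tray 0.94 [156. 175.] (array([0.5561444 , 0.01727007], dtype=float32), [0.333, 0.18], np.float32(-84.23774))
```

View pics/w0.png

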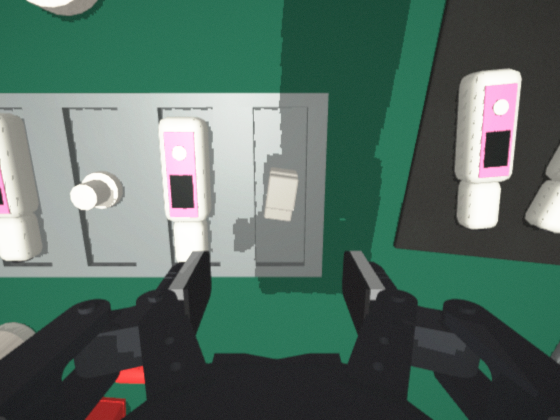

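The wrist view (image up = towards the robot) shows the block at (283,195) leaning about 7° against the tray, and the stub at (85–117,190) upright. I'll go down on the block's step.

Emit:
apply_moves --pt "-0.01 0.007 -0.06 0 0 -0.145" --pt "-0.01 0.007 -0.12 0 0 -0.145" --pt "-0.01 0.007 -0.17 0 0 -0.145" --pt "-0.01 0.007 -0.195 0 0 -0.145" --pt "-0.01 0.007 -0.206 0 0 -0.145" --pt "-0.01 0.007 -0.206 0 0 -0.145" --pt "-0.01 0.007 -0.206 0 0 -0.145"

```text
time: 3.58
eef_pos: [0.5358, 0.1405, 0.0389]
tcp_rot: [0.008, 1.0, 0.0, 0.001]
contact_force: [-0.3, -0.7, 0.3]
opening: 0.699
finger_force: 0.0
```

Emit:
apply_moves --pt "0 0 0 0 0 0" --pt "0 0 0 0 0 0" --pt "0 0 0 0 0 0" --pt "0 0 0 0 0 0" --pt "0 0 0 0 0 0" --jaw 0.0 --squeeze 25

```text
time: 4.2
eef_pos: [0.5355, 0.1403, 0.0385]
tcp_rot: [0.008, 1.0, 0.0, 0.001]
contact_force: [-0.5, 0.0, 4.8]
opening: 0.295
finger_force: 25.8
```

Emit:
apply_moves --pt "0 0 0.04 0 0 0" --pt "0 0 0.11 0 0 0" --pt "0 0 0.17 0 0 0" --pt "-0.005 -0.05 0.2 0 0 0" --pt "-0.01 -0.12 0.2 0 0 0" --pt "-0.02 -0.19 0.2 0 0 0" --pt "-0.03 -0.26 0.2 0 0 0" --pt "-0.04 -0.33 0.2 0 0 0" --pt "-0.05 -0.4 0.2 0 0 0" --pt "-0.06 -0.47 0.2 0 0 0" --pt "-0.07 -0.54 0.2 0 0 0" --pt "-0.07 -0.592 0.2 0 0 0" --pt "-0.07 -0.592 0.18 0 0 0" --pt "-0.07 -0.592 0.11 0 0 0" --pt "-0.07 -0.592 0.07 0 0 0" --pt "-0.07 -0.592 0.07 0 0 0" --pt "-0.07 -0.592 0.07 0 0 0"

```text
time: 6.32
eef_pos: [0.4794, -0.333, 0.0944]
tcp_rot: [0.008, 1.0, -0.0, 0.0]
contact_force: [0.7, -0.1, -0.3]
opening: 0.296
finger_force: 25.2
```

```bash
python3 - <<'E'
from h import *
s=ctrl.get_state(); save('scene','s0.png'); print(s['eef_pos'],s['opening'],s['contact_force'],s['qpos'].round(2))
E
```

```text
[ 0.47940437 -0.33304546  0.09443911] 0.2963880091958915 [ 0.73239162 -0.12884467 -0.26666144] [-0.78  0.26  1.91  0.    0.96 -2.34]
```

View pics/s0.png

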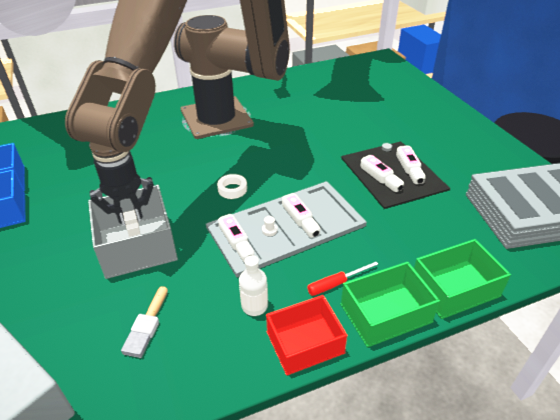

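The scene view shows the block held inside the bin opening (130,220). I'll release it there.

Emit:
apply_moves --pt "0 0 0 0 0 0" --pt "0 0 0 0 0 0" --pt "0 0 0.06 0 0 0" --pt "0 0 0.11 0 0 0" --pt "0 0.03 0.12 0 0 0.05" --pt "0.02 0.1 0.12 0 0 0.145" --pt "0.04 0.17 0.12 0 0 0.145" --pt "0.06 0.24 0.12 0 0 0.145" --pt "0.08 0.31 0.11 0 0 0.145" --pt "0.1 0.379 0.1 0 0 0.145" --pt "0.1 0.379 0.1 0 0 0.145" --pt "0.1 0.379 0.1 0 0 0.145" --jaw 0.6

```text
time: 7.88
eef_pos: [0.5589, -0.0302, 0.174]
tcp_rot: [-0.049, 0.999, -0.0, 0.0]
contact_force: [-0.9, -0.1, 0.4]
opening: 0.599
finger_force: 0.0
```

```bash
python3 - <<'E'
from h import *
s=ctrl.get_state(); P=campose('wrist'); im=save('wrist','w1.png')
print(s['time'],s['eef_pos'].round(4),s['opening'],s['contact_force'])
for n,z,k in [('offcut_stub',.043,2),('packed_a',.038,2)]:
    for d in ctrl.silhouettes(n,'wrist')[:k]: print(n,round(d['p'],2),np.round(np.array(d['xy'])*[560,420]),rect('wrist',d['pixels'],z,P),d['pixels'].sum())
E
```

```text
7.875 [ 0.5589 -0.0302  0.174 ] 0.5989126787437745 [-0.94117539 -0.11639454  0.37123959]
offcut_stub 0.68 [276. 196.] (array([ 0.55281013, -0.03294417], dtype=float32), [0.032, 0.033], np.float32(42.480255)) 1349
packed_a 0.82 [376. 181.] (array([0.5497668 , 0.04880357], dtype=float32), [0.043, 0.133], np.float32(5.258644)) 7205
packed_a 0.61 [176. 183.] (array([ 0.56356096, -0.11230956], dtype=float32), [0.042, 0.134], np.float32(5.4322205)) 7516
```

View pics/w1.png

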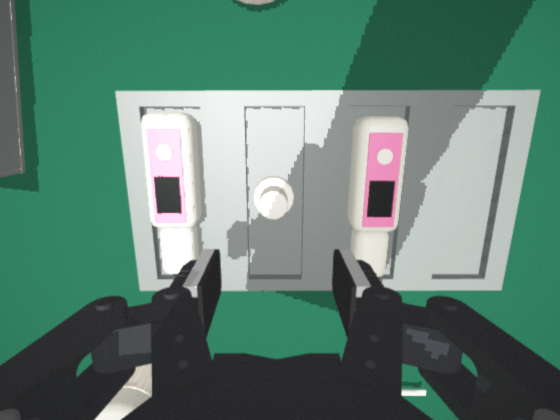

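Stub's foot disc is centred near (273,197) and its stem top near (273,205). Pocket 1's rim corners are near (246,107), (304,107), (302,278) and (248,278).

```bash
python3 - <<'E'
from h import *
P=campose('wrist')
print(ray('wrist',(273.5,204.5),.043,P),ray('wrist',(273.5,197.5),.016,P))
for p in [(246,107),(304,107),(302,278),(248,278)]: print(ray('wrist',p,.014,P).round(4))
for p in [(118,92),(538,92),(508,292),(137,292)]: print(ray('wrist',p,.014,P).round(4))
E
```

```text
[ 0.55934902 -0.0334438   0.043     ] [ 0.5600801  -0.03360597  0.016     ]
[ 0.4867 -0.0633  0.014 ]
[ 0.4821 -0.0159  0.014 ]
[6.357e-01 6.000e-04 1.400e-02]
[ 0.6407 -0.0502  0.014 ]
[ 0.4851 -0.1677  0.014 ]
[0.4521 0.1719 0.014 ]
[0.6312 0.1982 0.014 ]
[ 0.6656 -0.1547  0.014 ]
```

Emit:
apply_moves --pt "0.001 -0.004 -0.06 0 0 0" --pt "0.001 -0.004 -0.12 0 0 0" --pt "0.001 -0.004 -0.155 0 0 0" --pt "0.001 -0.004 -0.168 0 0 0" --pt "0.001 -0.004 -0.168 0 0 0" --pt "0.001 -0.004 -0.168 0 0 0"

```text
time: 8.78
eef_pos: [0.5609, -0.0339, 0.0409]
tcp_rot: [-0.049, 0.999, -0.0, 0.002]
contact_force: [0.4, 0.2, -0.5]
opening: 0.603
finger_force: 0.0
```

Emit:
apply_moves --pt "0 0 0 0 0 0" --pt "0 0 0 0 0 0" --pt "0 0 0 0 0 0" --pt "0 0 0 0 0 0" --jaw 0.0

```text
time: 9.28
eef_pos: [0.5605, -0.0335, 0.0404]
tcp_rot: [-0.049, 0.999, -0.0, 0.001]
contact_force: [-1.4, -1.2, 5.9]
opening: 0.271
finger_force: 24.8
```

Emit:
apply_moves --pt "0 0 0.04 0 0 0" --pt "0 0 0.11 0 0 0" --pt "0 0 0.17 0 0 0" --pt "-0.01 -0.05 0.2 0 0 0" --pt "-0.03 -0.12 0.2 0 0 0" --pt "-0.05 -0.19 0.2 0 0 0" --pt "-0.07 -0.26 0.2 0 0 0" --pt "-0.09 -0.33 0.2 0 0 0" --pt "-0.1 -0.375 0.2 0 0 0" --pt "-0.1 -0.375 0.16 0 0 0" --pt "-0.1 -0.375 0.1 0 0 0" --pt "-0.1 -0.375 0.07 0 0 0" --pt "-0.1 -0.375 0.07 0 0 0" --pt "-0.1 -0.375 0.07 0 0 0"

```text
time: 11.02
eef_pos: [0.4802, -0.3337, 0.0962]
tcp_rot: [-0.049, 0.999, -0.001, 0.001]
contact_force: [0.3, 0.5, -0.2]
opening: 0.268
finger_force: 24.7
```

Emit:
apply_moves --pt "0 0 0 0 0 0" --pt "0 0 0 0 0 0" --pt "0 0 0.06 0 0 0" --pt "0 0 0.12 0 0 0" --pt "0 0.06 0.15 0 0 0" --pt "0 0.13 0.16 0 0 0" --pt "0 0.2 0.16 0 0 0" --pt "0 0.27 0.16 0 0 0" --pt "0 0.34 0.16 0 0 0" --pt "0 0.41 0.16 0 0 0" --pt "0 0.48 0.16 0 0 0" --pt "0 0.55 0.16 0 0 0" --pt "0 0.62 0.16 0 0 0" --pt "0 0.69 0.16 0 0 0" --pt "0 0.76 0.16 0 0 0" --pt "0 0.83 0.16 0 0 0" --pt "0 0.866 0.16 0 0 0" --pt "0 0.866 0.16 0 0 0" --pt "0 0.866 0.16 0 0 0" --jaw 0.6

```text
time: 13.4
eef_pos: [0.4795, 0.359, 0.2233]
tcp_rot: [-0.049, 0.999, -0.0, 0.0]
contact_force: [-0.1, -0.7, -0.3]
opening: 0.6
finger_force: 0.0
```

```bash
python3 - <<'E'
from h import *
s=ctrl.get_state(); P=campose('wrist'); im=save('wrist','w2.png')
print(s['time'],s['eef_pos'].round(4),s['opening'],s['contact_force'],s['qpos'].round(2))
for n,z,k in [('unit_a',.042,3),('unit_a_head',.022,2),('pad',.008,1)]:
    for d in ctrl.silhouettes(n,'wrist')[:k]: print(n,round(d['p'],2),np.round(np.array(d['xy'])*[560,420]),rect('wrist',d['pixels'],z,P),d['pixels'].sum())
top=save('top','t2.png'); cv2.imwrite('pics/t2c.png',cv2.resize(top[170:300,180:470,::-1],None,fx=2.7,fy=2.7))
for n in ('offcut_block','offcut_stub'): print(n,[(round(d['p'],2),np.round(np.array(d['xy'])*[560,420])) for d in ctrl.boxes_of(n,'top')[:3]])
E
```

```text
13.4 [0.4795 0.359  0.2233] 0.5999555692975503 [-0.08967189 -0.73525583 -0.27896224] [ 0.47  0.14  1.79 -0.    1.2  -1.2 ]
unit_a 0.87 [330. 190.] (array([0.48267955, 0.40885285], dtype=float32), [0.137, 0.042], np.float32(-13.040627)) 5467
unit_a 0.63 [234. 181.] (array([0.48618823, 0.31992206], dtype=float32), [0.04, 0.136], np.float32(10.772583)) 5330
unit_a 0.36 [279. 139.] (array([0.46739894, 0.3638213 ], dtype=float32), [0.215, 0.179], np.float32(-0.47517395)) 30402
unit_a_head 0.93 [333. 185.] (array([0.4866232 , 0.41222152], dtype=float32), [0.145, 0.045], np.float32(-14.000877)) 5432
pad 0.77 [278. 142.] (array([0.47349602, 0.36468866], dtype=float32), [0.241, 0.201], np.float32(-0.6185303)) 31219
offcut_block [(0.43, array([403., 240.])), (0.32, array([262., 137.]))]
offcut_stub [(0.72, array([410., 249.]))]
```

View pics/w2.png

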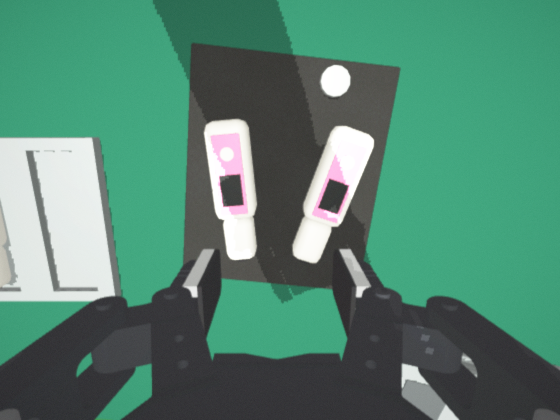

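View pics/t2c.png

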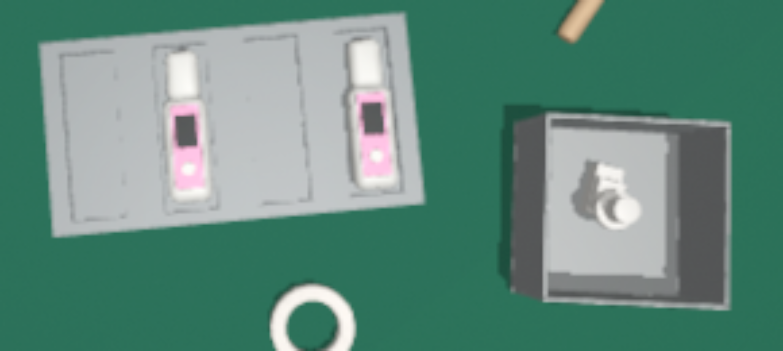

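Both offcuts are in the bin (the crop shows them at about (610,200)), and pockets 1 and 3 are empty. The units are at (232,190) and (333,195), display up and heads towards +x. I'll fit their poses by projecting the shape model onto the masks.

```bash
cat >> h.py <<'E'
from scipy.optimize import minimize
def model(cam,x,y,a,z0,P):
    m=np.zeros((420,560),np.uint8); c,s=np.cos(a),np.sin(a)
    for x0,x1,w,h in [(-.07,.025,.02,.034),(.025,.07,.015,.028)]:
        q=[proj(cam,(x+c*u-s*v,y+s*u+c*v,z0+k),P) for u in(x0,x1) for v in(-w,w) for k in(0,h)]
        cv2.fillConvexPoly(m,cv2.convexHull((np.array(q)*16).round().astype(np.int32)),1,shift=4)
    return m>0
def fit(cam,mask,x,y,a,z0,P):
    f=lambda p:1-(lambda m:(m&mask).sum()/(m|mask).sum())(model(cam,p[0]/100,p[1]/100,p[2]/10,z0,P))
    r=minimize(f,[x*100,y*100,a*10],method='Nelder-Mead',options=dict(initial_simplex=np.array([x*100,y*100,a*10])+np.array([[0,0,0],[1,0,0],[0,1,0],[0,0,1]])))
    return r.x[0]/100,r.x[1]/100,np.degrees(r.x[2]/10),1-r.fun
E
python3 - <<'E'
from h import *
P=campose('wrist'); ctrl.read_camera('wrist')
for d in ctrl.silhouettes('unit_a','wrist')[:2]:
    c,_,a=rect('wrist',d['pixels'],.042,P)
    print(np.round(fit('wrist',d['pixels'],*c,np.radians(a),.008,P),4))
E
```

```text
[ 0.4885  0.3185 10.1223  0.8964]
[  0.4845   0.4111 -12.8299   0.8814]
```

Emit:
apply_moves --pt "0.002 -0.053 -0.04 0 0 0.1" --pt "0.002 -0.053 -0.11 0 0 0.1" --pt "0.002 -0.053 -0.17 0 0 0.1" --pt "0.002 -0.053 -0.21 0 0 0.1" --pt "0.002 -0.053 -0.225 0 0 0.1" --pt "0.002 -0.053 -0.231 0 0 0.1" --pt "0.002 -0.053 -0.231 0 0 0.1" --pt "0.002 -0.053 -0.231 0 0 0.1" --jaw 0.8

```text
time: 14.85
eef_pos: [0.4823, 0.3176, 0.04]
tcp_rot: [-0.088, 0.996, 0.0, 0.001]
contact_force: [0.0, -0.3, -0.2]
opening: 0.801
finger_force: 0.0
```

Emit:
apply_moves --pt "0 0 0 0 0 0" --pt "0 0 0 0 0 0" --pt "0 0 0 0 0 0" --pt "0 0 0 0 0 0" --pt "0 0 0 0 0 0" --jaw 0.35 --squeeze 22

```text
time: 15.48
eef_pos: [0.4817, 0.3174, 0.0392]
tcp_rot: [-0.088, 0.996, 0.0, 0.001]
contact_force: [-1.9, 0.1, 6.1]
opening: 0.461
finger_force: 23.4
```

Emit:
apply_moves --pt "0 0 0.01 0 0 0" --pt "0 0 0.04 0 0 0" --pt "0 0 0.08 0 0 0" --pt "0.01 -0.03 0.102 0 0 -0.02" --pt "0.025 -0.08 0.102 0 0 -0.05" --pt "0.045 -0.14 0.102 0 0 -0.102" --pt "0.065 -0.2 0.102 0 0 -0.102" --pt "0.071 -0.222 0.102 0 0 -0.102" --pt "0.071 -0.222 0.102 0 0 -0.102" --pt "0.071 -0.222 0.102 0 0 -0.102"

```text
time: 16.73
eef_pos: [0.5373, 0.1405, 0.1196]
tcp_rot: [-0.049, 0.999, 0.0, -0.0]
contact_force: [-0.5, 0.9, -0.6]
opening: 0.461
finger_force: 22.6
```

```bash
python3 - <<'E'
from h import *
s=ctrl.get_state(); P=campose('wrist'); im=save('wrist','w3.png')
print(s['time'],s['eef_pos'].round(4),s['opening'],s['finger_force'],s['contact_force'])
for d in ctrl.silhouettes('unit_a','wrist')[:3]:
    px=np.array(d['xy'])*[560,420]; print(round(d['p'],2),px.round(),d['pixels'].sum())
    if px[1]>200: print(np.round(fit('wrist',d['pixels'],s['eef_pos'][0]+.007,s['eef_pos'][1],np.radians(5.5),s['eef_pos'][2]-.031,P),4))
cy,sy=np.cos(np.radians(5.5)),np.sin(np.radians(5.5))
im=im[:,:,::-1].copy()
for yc in (.129,.043):
    q=[proj('wrist',(.557+cy*u-sy*(v+yc),.012+sy*u+cy*(v+yc),.014),P) for u,v in [(-.078,-.025),(.078,-.025),(.078,.025),(-.078,.025)]]
    cv2.polylines(im,[np.array(q).round().astype(np.int32)],True,(0,0,255))
cv2.imwrite('pics/w3a.png',im)
E
```

```text
16.725 [0.5373 0.1405 0.1196] 0.4613723898528166 22.641152143478394 [-0.5344199   0.93665997 -0.60063678]
0.8 [275. 236.] 21043
[0.5451 0.1427 7.9347 0.7543]
0.69 [146. 201.] 10997
[0.5443 0.1405 5.5    0.    ]
```

View pics/w3a.png

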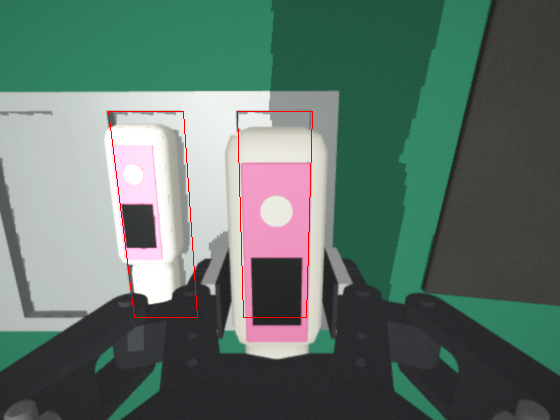

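The held unit is aligned with the tray in the image (tail edge at row 128, sides at columns 228–327). The overlaid pocket outline agrees with the tray edges to about 1 mm.

```bash
python3 - <<'E'
from h import *
P=campose('wrist'); e=ctrl.get_state()['eef_pos']; z=e[2]+.003
for p in [(277,129),(228,170),(327,170),(233,300),(323,300)]: print(p,(ray('wrist',p,z,P)-e).round(4))
E
```

```text
(277, 129) [-0.0623 -0.0057  0.003 ]
(228, 170) [-0.0458 -0.0222  0.003 ]
(327, 170) [-0.0495  0.0141  0.003 ]
(233, 300) [ 0.0076 -0.0168  0.003 ]
(323, 300) [0.0039 0.02   0.003 ]
```

Emit:
apply_moves --pt "0 -0.002 -0.04 0 0 0" --pt "0 -0.002 -0.075 0 0 0" --pt "0 -0.002 -0.09 0 0 0" --pt "0 -0.002 -0.097 0 0 0" --pt "0 -0.002 -0.1 0 0 0" --pt "0 -0.002 -0.102 0 0 0" --pt "0 -0.002 -0.102 0 0 0" --pt "0 -0.002 -0.102 0 0 0" --pt "0 -0.002 -0.102 0 0 0"

```text
time: 17.95
eef_pos: [0.5381, 0.1379, 0.0386]
tcp_rot: [-0.048, 0.999, -0.0, 0.0]
contact_force: [-0.6, -0.3, -0.6]
opening: 0.464
finger_force: 22.6
```

Emit:
apply_moves --pt "0 0.001 -0.001 0 0 0" --pt "0 0.001 -0.002 0 0 0" --pt "0 0.001 -0.003 0 0 0" --pt "0 0.001 -0.003 0 0 0" --pt "0 0.001 -0.003 0 0 0"

```text
time: 18.58
eef_pos: [0.538, 0.1387, 0.0359]
tcp_rot: [-0.048, 0.999, -0.0, -0.0]
contact_force: [-0.7, 0.2, -0.6]
opening: 0.461
finger_force: 22.6
```

Emit:
apply_moves --pt "0 0 -0.0005 0 0 0" --pt "0 0 -0.001 0 0 0" --pt "0 0 -0.001 0 0 0" --pt "0 0 -0.001 0 0 0"

```text
time: 19.08
eef_pos: [0.538, 0.1387, 0.0352]
tcp_rot: [-0.048, 0.999, -0.0, 0.0]
contact_force: [-0.7, 0.5, 0.3]
opening: 0.462
finger_force: 22.8
```

Emit:
apply_moves --pt "0 0 0 0 0 0" --pt "0 0 0 0 0 0" --pt "0 0 0.015 0 0 0" --pt "0 0 0.06 0 0 0" --pt "0 0 0.13 0 0 0" --pt "-0.015 0.06 0.168 0 0 -0.1" --pt "-0.03 0.13 0.168 0 0 -0.2" --pt "-0.045 0.2 0.168 0 0 -0.3" --pt "-0.06 0.27 0.168 0 0 -0.407" --pt "-0.0756 0.342 0.168 0 0 -0.407" --pt "-0.0756 0.342 0.168 0 0 -0.407" --pt "-0.0756 0.342 0.168 0 0 -0.407" --jaw 0.62

```text
time: 20.58
eef_pos: [0.4774, 0.4123, 0.17]
tcp_rot: [0.111, 0.994, -0.0, 0.0]
contact_force: [0.9, 0.5, 0.2]
opening: 0.619
finger_force: 0.0
```

```bash
python3 - <<'E'
from h import *
s=ctrl.get_state(); P=campose('wrist'); save('wrist','w4.png')
print(s['time'],s['eef_pos'].round(4),s['tcp_rot'].round(3),s['opening'])
for d in ctrl.silhouettes('unit_a','wrist')[:2]:
    c,_,a=rect('wrist',d['pixels'],.042,P); print(round(d['p'],2),c,np.round(fit('wrist',d['pixels'],*c,np.radians(a),.008,P),4))
P=campose('top'); save('top','t3.png')
for n in ('unit_a','packed_a'):
  for d in ctrl.silhouettes(n,'top')[:3]:
    c,_,a=rect('top',d['pixels'],.038,P); print(n,round(d['p'],2),c,np.round(fit('top',d['pixels'],*c,np.radians(a),.004,P),4))
E
```

```text
20.575 [0.4774 0.4123 0.17  ] [ 0.111  0.994 -0.     0.   ] 0.6187672390698047
0.92 [0.5255529  0.17664987] [  0.5637   0.1032 -53.5877   0.6995]
0.76 [0.48232782 0.41264603] [  0.4852   0.4115 -13.5346   0.9187]
unit_a 0.83 [0.5437102 0.1378322] [0.5449 0.141  6.928  0.8452]
unit_a 0.75 [0.37665984 0.3948782 ] [  0.3816   0.4053 -76.5619   0.1037]
unit_a 0.57 [0.4842211  0.40682292] [  0.4855   0.412  -13.0754   0.7656]
packed_a 0.95 [ 0.56345075 -0.11490996] [ 0.563  -0.1153  2.9724  0.8613]
packed_a 0.62 [0.5512141  0.05292407] [0.5519 0.0528 6.3245 0.8126]
```

View pics/w4.png

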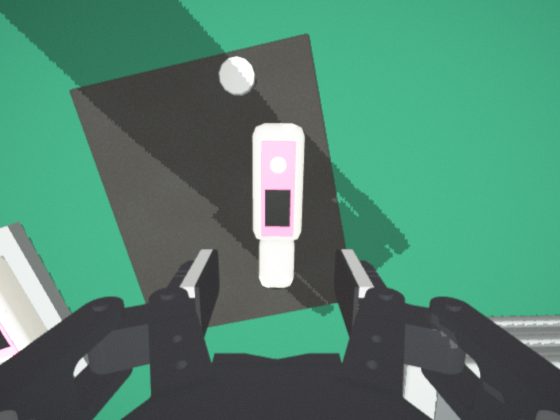

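Unit b is centred between the fingers (278,200) and aligned, and unit a is measured within 1 mm of pocket 3's centre. I'll grasp unit b.

Emit:
apply_moves --pt "0.001 0.001 -0.05 0 0 0" --pt "0.001 0.001 -0.1 0 0 0" --pt "0.001 0.001 -0.14 0 0 0" --pt "0.001 0.001 -0.157 0 0 0" --pt "0.001 0.001 -0.164 0 0 0" --pt "0.001 0.001 -0.164 0 0 0" --pt "0.001 0.001 -0.164 0 0 0" --jaw 0.8

```text
time: 21.7
eef_pos: [0.4793, 0.4137, 0.04]
tcp_rot: [0.111, 0.994, 0.001, 0.001]
contact_force: [-0.5, -0.5, 0.0]
opening: 0.801
finger_force: 0.0
```

Emit:
apply_moves --pt "0 0 0 0 0 0" --pt "0 0 0 0 0 0" --pt "0 0 0 0 0 0" --pt "0 0 0 0 0 0" --pt "0 0 0 0 0 0" --jaw 0.35 --squeeze 22

```text
time: 22.32
eef_pos: [0.4788, 0.4136, 0.0393]
tcp_rot: [0.111, 0.994, 0.0, 0.001]
contact_force: [0.0, 0.2, 4.6]
opening: 0.464
finger_force: 23.8
```

Emit:
apply_moves --pt "0 0 0.01 0 0 0" --pt "0 0 0.04 0 0 0" --pt "0 0 0.08 0 0 0" --pt "0.005 -0.03 0.102 0 0 0.03" --pt "0.015 -0.09 0.102 0 0 0.1" --pt "0.027 -0.16 0.102 0 0 0.18" --pt "0.04 -0.23 0.102 0 0 0.26" --pt "0.052 -0.3 0.102 0 0 0.34" --pt "0.064 -0.37 0.102 0 0 0.407" --pt "0.076 -0.44 0.102 0 0 0.407" --pt "0.088 -0.51 0.102 0 0 0.407" --pt "0.095 -0.556 0.102 0 0 0.407" --pt "0.095 -0.556 0.102 0 0 0.407" --pt "0.095 -0.556 0.102 0 0 0.407" --pt "0.095 -0.556 0.102 0 0 0.407"

```text
time: 24.2
eef_pos: [0.5538, -0.0304, 0.1196]
tcp_rot: [-0.049, 0.999, 0.0, -0.0]
contact_force: [0.4, 0.3, -0.4]
opening: 0.46
finger_force: 23.1
```

```bash
python3 - <<'E'
from h import *
s=ctrl.get_state(); P=campose('wrist'); im=save('wrist','w5.png')[:,:,::-1].copy(); e=s['eef_pos']
print(s['time'],e.round(4),s['tcp_rot'].round(3),s['opening'],s['finger_force'])
cy,sy=np.cos(np.radians(5.5)),np.sin(np.radians(5.5))
q=lambda u,v,z:proj('wrist',(.557+cy*u-sy*v,.012+sy*u+cy*v,z),P)
for yc in (-.043,):
    cv2.polylines(im,[np.array([q(u,v+yc,.014) for u,v in [(-.078,-.025),(.078,-.025),(.078,.025),(-.078,.025)]]).round().astype(np.int32)],True,(0,0,255))
# expected outline of the held unit's handle top
h=[proj('wrist',e+np.array([cy*u-sy*v,sy*u+cy*v,.003]),P) for u,v in [(-.0635,-.02),(.03,-.02),(.03,.02),(-.0635,.02)]]
cv2.polylines(im,[np.array(h).round().astype(np.int32)],True,(0,255,0))
cv2.imwrite('pics/w5a.png',im)
E
```

```text
24.2 [ 0.5538 -0.0304  0.1196] [-0.049  0.999  0.    -0.   ] 0.4600286335337088 23.09410661458969
```

View pics/w5a.png

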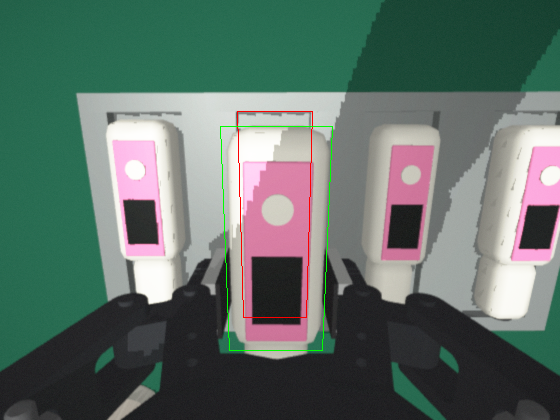

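The held unit (222–330 columns) matches its expected outline, and the pocket 1 outline coincides with the visible rim at row 111. Lowering now.

Emit:
apply_moves --pt "0.001 -0.002 -0.04 0 0 0" --pt "0.001 -0.002 -0.075 0 0 0" --pt "0.001 -0.002 -0.09 0 0 0" --pt "0.001 -0.002 -0.097 0 0 0" --pt "0.001 -0.002 -0.1 0 0 0" --pt "0.001 -0.002 -0.102 0 0 0" --pt "0.001 -0.002 -0.103 0 0 0" --pt "0.001 -0.002 -0.104 0 0 0" --pt "0.001 -0.002 -0.105 0 0 0" --pt "0.001 -0.002 -0.105 0 0 0" --pt "0.001 -0.002 -0.105 0 0 0"

```text
time: 25.62
eef_pos: [0.5551, -0.0333, 0.0359]
tcp_rot: [-0.048, 0.999, -0.0, 0.0]
contact_force: [0.2, 0.2, -0.5]
opening: 0.466
finger_force: 23.1
```

Emit:
apply_moves --pt "0 0.001 -0.0005 0 0 0" --pt "0 0.001 -0.001 0 0 0" --pt "0 0.001 -0.001 0 0 0" --pt "0 0.001 -0.001 0 0 0"

```text
time: 26.12
eef_pos: [0.5551, -0.0324, 0.0353]
tcp_rot: [-0.048, 0.999, 0.0, -0.0]
contact_force: [-0.3, 0.7, 0.8]
opening: 0.465
finger_force: 23.2
```

Contact felt; releasing and backing off.

Emit:
apply_moves --pt "0 0 0 0 0 0" --pt "0 0 0 0 0 0" --pt "0 0 0.015 0 0 0" --pt "0 0 0.06 0 0 0" --pt "0 0 0.13 0 0 0" --pt "0 0 0.2 0 0 0" --pt "-0.02 -0.07 0.26 0 0 0" --pt "-0.04 -0.14 0.26 0 0 0" --pt "-0.06 -0.21 0.26 0 0 0" --pt "-0.08 -0.28 0.26 0 0 0" --pt "-0.09 -0.35 0.26 0 0 0" --pt "-0.09 -0.35 0.26 0 0 0" --pt "-0.09 -0.35 0.26 0 0 0" --jaw 0.62

```text
time: 27.75
eef_pos: [0.483, -0.3123, 0.2435]
tcp_rot: [-0.048, 0.999, 0.0, 0.0]
contact_force: [-0.9, -0.3, -0.2]
opening: 0.618
finger_force: 0.0
```

```bash
python3 - <<'E'
from h import *
im=save('top','t4.png'); cv2.imwrite('pics/t4c.png',cv2.resize(im[160:310,60:360,::-1],None,fx=2.6,fy=2.6))
E
```

```text
(no output)
```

View pics/t4c.png

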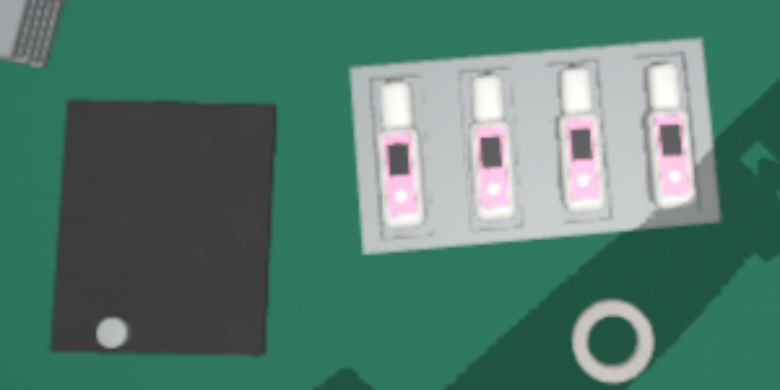

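All four thermometers lie in their pockets with heads the same way (crop columns 400–670), the pad holds only the lens cap, and the tape roll has not moved. Handing in.

```bash
python3 -c "
from plant import ctrl
print(ctrl.sign_off())"
```

```text
the job is handed in; nothing more can be done
None
```

The job is handed in at about 28 s of the 72 s: both offcuts went into the scrap bin first, then both thermometers were set softly in pockets 3 and 1, display up with heads towards +x, gripped at no more than about 24 N in the readings.

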